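Take the blade unit off a blender cup whose thread hand is unknown

TASK

Two look-alike blender cups stand on the worktop, each closed by a white blade unit that screws on like a cap; one has an ordinary thread and the other a reverse thread, and nobody remembers which is which. Take the blade unit off the cup nearer the sink: try it one way, and if it does not give, the other way, until it comes loose, and only then lift it off. Finish still holding it in the gripper, level and still, about 10 cm straight above where it sat so that it drips back into its own cup, and leave the other cup closed and the things around where they are.

Things in the scene. Friction and masses are not known exactly. Their poses are not given: they have to be found in the camera images.
- blender_cup: the cup to open, nearer the sink (left, +y): clear plastic, 74 mm across, on a black suction foot (92 mm across, 15 mm high) that holds it fast to the worktop: it neither moves nor turns. Origin: centre of the foot's underside, on the worktop; z up along the cup's axis. Its shoulder reaches 117 mm height, then an upright neck, 44 mm outside (52 mm over the thread lugs), 39 mm inside
- blender_cup_rim (a point): centre of this cup's open mouth, at its rim 150 mm above the worktop, hidden under the cap while closed
- blade_cap: the blade unit closing this cup: white round cap, ribbed side, 62 mm across, 28 mm high, 0.09 kg, black drive coupling on top (19 mm across, 8 mm high), steel blades hanging in the neck (16 mm radius, to 9 mm below its lower edge). Origin: centre of its lower edge, z up; closed it lies 126 mm above the worktop. Grip across the ribbed side from above, fingertips no lower than its lower edge
- blade_cap_index (a point): orange index rib on this cap's top, 28 mm from its axis along its x axis, 28 mm above its lower edge; shows the turn. Lug thread, hand drawn afresh each time: ordinary loosens counter-clockwise seen from above (+ about z), reverse clockwise. Closed, cap x = cup x within 0.05 rad. Loosening it turns freely and can be lifted from about 0.9 to 1.5 rad, best 1.2, with an end stop at about 1.6 rad
- blade_cap_axis (a point): point on this cap's axis 20 mm above its lower edge, a good height for the finger pads' middle (TCP). Turned the wrong way the cap meets a hard stop within about 0.15 rad and the pads slip round it; it does not rise by itself as it turns, and until it has turned far enough it lifts no more than 3 mm
- other_cup: the other cup, farther from the sink (right, -y), alike in every size, same suction foot, fixed; origin as for the first cup. Its thread runs the other way.
- other_cap: the blade unit on the other cup, alike in look and size; stays closed. Origin: centre of its lower edge.
- other_cap_index (a point): orange index rib on the other cap, 28 mm from its axis along its x axis
- tumbler: bystander: clear drinking glass, 80 mm across, 91 mm high, behind the cups; origin: centre of its underside
- honey_jar: bystander: glass jar with a yellow lid, 68 mm across, 112 mm high, behind the cups towards the sink; origin: centre of its underside
- mug: bystander: green mug, 86 mm across, 94 mm high, at the right; origin: on its underside, 18 mm from the centre of the bowl towards the handle
- spoon: bystander: steel teaspoon, 130 mm long, lying at the right; origin: under its middle

How it is judged:
On the way, in this order (a step that is already met when the one before it is completed fails the run):
1. the blade unit of the sink-side cup has been turned loose by 0.6 rad or more while still sitting on its neck (angle between the x axis of blade_cap and the x axis of blender_cup, either way round above 0.6 rad and z of blade_cap in the frame of blender_cup below 0.134 m and horizontal distance between blade_cap and blender_cup below 0.006 m), for 0.1 s.
2. it has been lifted off, its blades clear of the rim (z of blade_cap in the frame of blender_cup above 0.171 m), for 0.1 s.
At the end, for the whole second after the job is handed in: the sink-side blade unit is held by the fingers alone, 60 to 150 mm above where it sat, within 35 mm of its cup's axis, level within 15 degrees and still; the other blade unit is still closed (its index rib within 12 mm of where it was) (z of blade_cap in the frame of blender_cup between 0.186 and 0.276 m and horizontal distance between blade_cap and blender_cup below 0.035 m and angle between blade_cap's own z axis and vertical below 0.26 rad and linear speed of blade_cap below 0.02 m/s and contact force between blade_cap and the fingers above 2 N and contact force between blade_cap and blender_cup below 0.1 N and z of other_cap in the frame of other_cup below 0.132 m and distance of other_cap_index from where it was at the start of the episode below 0.012 m); the arm keeps its last pose, push and grip.
It fails at once if the other cup's blade unit is turned or lifted (distance of other_cap_index from where it was at the start of the episode above 0.012 m).
It fails at once if a bystander is pushed or knocked over (distance of any of tumbler, honey_jar, mug, spoon from where it was at the start of the episode above 0.03 m).
It also fails if it takes over 40 s, if anything falls off the work surface, if the arm or the gripper's body presses on something with over 40 N, if the wrist force passes 120 N, or if a joint passes its speed limit or range.

ROBOT

A 6-joint arm with a two-finger parallel gripper is mounted at the origin on a cart in front of the work surface, level with it; the furniture and walls round the work are solid. World frame = base frame: x ahead of the robot, y to its left, z up, the work surface at z = 0. Lengths are in m, angles in rad, forces in N, time in s.
With the tool pointing down it reaches from about 0.375 to 0.975 m from the base axis. Payload 3.8 kg.
Tool frame: the origin (TCP) lies between the finger pads, 19 mm behind the fingertips; this is the grasp point; z points along the fingers, y is the line along which they close (so a half turn about z gives the same grasp; the last joint's range is limited). The gripper opens to 85 mm and grips with 20 to 120 N. Pads are 22 mm wide; open, the fingers measure 114 mm over their backs; the gripper's body (76 mm by 85 mm) begins 54 mm behind the grasp point. The pads swing forward as they close: fully open they stand 13 mm farther back than shut.
Start: joints at [1.167, 0.264, 1.604, -0, 1.274, -0.037], TCP at [0.242, 0.63, 0.25] pointing down, gripper open.
Joint ranges: [-2.63, 2.63], [-0.94, 2.18], [0.31, 2.57], [-1.31, 4.45], [0, 2.66], [-2.55, 2.55]. Speed limits (rad/s): [2.57, 2.57, 3.14, 3.14, 3.14, 3.14].

INTERFACE

Orientations are given as a rotation vector (axis times angle).
In Python, from workcell import bot, vision, ticket, read_state gives the robot as it stands (bot), with the cameras (vision), the readings as plain functions and the job (ticket).
- The arm moves only by the shell command python3 jog.py 'ROWS' [OPENING] [FORCE]. ROWS is a JSON object with one list for each field, all of the same length, 1 to 5, a row being the entries at one place: dx, dy, dz (the shift in m), spin (a turn about the tool's z in rad); each row shifts and turns the commanded pose from where the row before left it, along the tool's axes as they then stand; what a row does not reach is not made up. A row lasts 1/8 s, in which the tool goes at most 0.0625 m and 0.188 rad, less where a joint would pass 70% of its speed; a pose out of reach is approached as far as the arm can. OPENING is the opening from 0.0 (shut) to 1.0 (fully open), set as the command begins (- or left out keeps the last). The fingers move at their own pace and stop on an object; FORCE is the grip in N (left out, the last holds). Time passes only in rows, so rows that do not move let the fingers close. It prints the time, the measured TCP pose, the force, the opening and the grip force at its end. Input that does not fit is refused with a message, and nothing moves.
- read_state(): the state, without advancing time (a new reading comes with each control period).
- vision.read_camera(name): name is "scene" or "side" or "wrist"; returns the picture (400x640x3 uint8, red, green, blue); there is no depth.
- vision.camera_info(name): a dict with "intrinsics" (3x3 intrinsics, pixels), "k1" (the pictures are not rectified: a ray, as slopes to the right and down, at radius r is drawn at 1 + k1 r^2 times it, then the intrinsics apply), "extrinsics" (4x4, takes a point from camera to world coordinates). Camera axes: x right, y down, z forward; pixel columns grow to the right and rows downward; lengths in m; the calibration is good to about 2 mm. A picture is of the moment at which its call begins: read the wrist's pose just before it. camera_info takes no time and is no camera call; for the wrist camera it gives the pose at the moment of the call.
- ticket.finish_job(): hands the job in; it is judged then, once.
The state is a dict: "time": time; "q": joint angles; "joint_vel": joint speeds; "joint_torque": joint torques, N m; "tool_pos": TCP position; "tcp_rot": TCP orientation; "wrist_force": force on the tool from outside, world axes, zero at the start; "torque": the same for the moment, N m; "width": opening from 0.0 (shut) to 1.0 (fully open); "grip_force": force on a finger pad.
Only numpy, scipy, OpenCV 4.12 (cv2) and the standard library are available. Lean on these libraries where they do the work, as an engineer would, in place of code of your own. Each camera call takes 0.05 s, during which the arm holds its last target. There are 200 camera calls.

## Working session

There is one attempt and no reset: what is moved stays moved. The work goes in short steps, Python scripts to look and compute and a shell command to move; the robot and the scene stay as the last step left them, time stands still between calls to the robot, and variables do not carry over. Pictures are saved under pics/ and viewed, at most 10 in all, crops included, and the job is handed in when it is done.

```bash
ls; mkdir -p pics
python3 - <<'E'
from workcell import bot, vision, ticket, read_state
import cv2,numpy as np
s=read_state(); print(s)
for n in("scene","side","wrist"):
    i=vision.camera_info(n);print(n,np.round(i["intrinsics"],1).tolist(),i["k1"],np.round(i["extrinsics"],4).tolist())
    cv2.imwrite(f"pics/{n}0.png",vision.read_camera(n)[:,:,::-1])
E
```

```text
jog.py
pics
workcell.py
{'time': 0.0, 'q': array([ 1.16712842e+00,  2.64758041e-01,  1.60539454e+00, -2.67057482e-05,
        1.27368528e+00, -3.69118680e-02]), 'joint_vel': array([-4.02444688e-05,  5.34834116e-04, -1.18869147e-03,  1.19905774e-03,
        1.48466283e-03, -2.91042071e-04]), 'joint_torque': array([ 1.78587994e-03, -5.15088201e+01, -3.67326558e+01,  2.41938096e-04,
        1.23434613e-02, -1.60879199e-05]), 'tool_pos': array([0.24179158, 0.62946348, 0.24864759]), 'tcp_rot': array([-0.57277829, -3.08846106,  0.00344978]), 'wrist_force': array([0.46979561, 0.21533926, 0.0117555 ]), 'torque': array([-0.00993615,  0.00645338, -0.01891031]), 'grip_force': 0.0, 'width': 1.000815199383615}
scene [[448.3, 0.0, 320.8], [0.0, 448.3, 203.0], [0.0, 0.0, 1.0]] -0.041528482287327494 [[-0.9377, 0.2435, -0.248, 0.8349], [0.3475, 0.6486, -0.6772, 0.7019], [-0.004, -0.7212, -0.6928, 0.8837], [0.0, 0.0, 0.0, 1.0]]
side [[407.1, 0.0, 323.9], [0.0, 407.1, 195.8], [0.0, 0.0, 1.0]] -0.10121484140472285 [[-0.9995, 0.006, -0.0298, 0.5835], [0.0263, 0.6625, -0.7486, 0.6075], [0.0152, -0.7491, -0.6623, 0.6811], [0.0, 0.0, 0.0, 1.0]]
wrist [[303.5, 0.0, 320.8], [0.0, 303.5, 198.7], [0.0, 0.0, 1.0]] -0.01835086479120293 [[0.3583, 0.8959, 0.2627, 0.1754], [0.9336, -0.3432, -0.1029, 0.656], [-0.002, 0.2822, -0.9594, 0.3728], [0.0, 0.0, 0.0, 1.0]]
```

View pics/scene0.png

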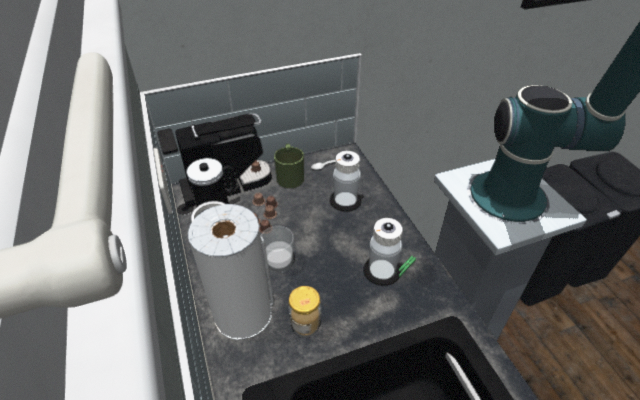

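View pics/side0.png

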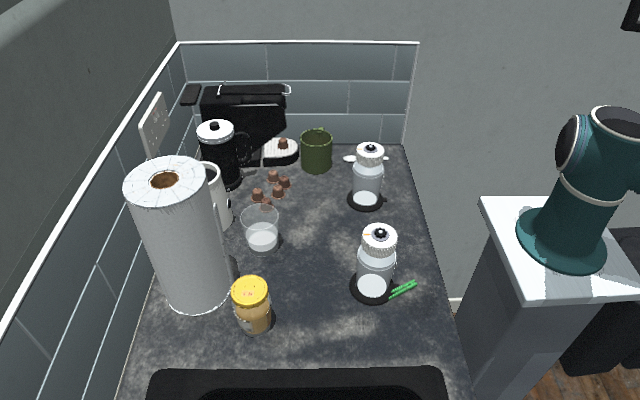

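The sink-side cup's cap is at about scene (387,229) and side (379,238). The other cap is at scene (347,160) and side (370,155). The honey jar, tumbler, mug and spoon are well clear. Next I'll zoom in.

Run:
```python
import cv2,numpy as np
a=cv2.imread("pics/scene0.png")[205:265,350:430];b=cv2.imread("pics/side0.png")[210:270,340:420]
cv2.imwrite("pics/crop0.png",np.vstack([cv2.resize(x,(400,300),interpolation=cv2.INTER_CUBIC) for x in(a,b)]))
```

```text
(no output)
```

View pics/crop0.png

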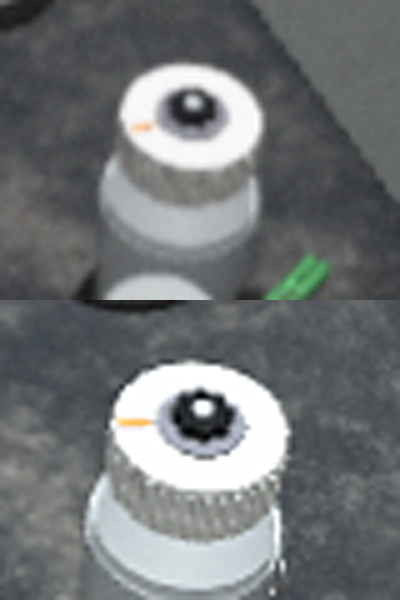

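Crop of the sink-side cap: the top disc's centre is at scene (388,228) and side (380,235). The orange rib is at scene (378.5,230.3) and side (367,234.3).

```bash
cat > h.py <<'E'
from workcell import bot, vision, ticket, read_state
import cv2,numpy as np
from scipy.optimize import least_squares
def proj(info,P):
    E=np.linalg.inv(info["extrinsics"]);p=E[:3,:3]@P+E[:3,3];s=p[:2]/p[2];K=np.array(info["intrinsics"])
    return (s*(1+info["k1"]*(s@s)))*[K[0,0],K[1,1]]+K[:2,2]
def tri(obs):
    r=least_squares(lambda P:np.concatenate([proj(i,P)-np.array(u) for i,u in obs]),[.5,.2,.1])
    return r.x,np.abs(r.fun).max()
E
python3 - <<'E'
from h import *
a,b=vision.camera_info("scene"),vision.camera_info("side")
for n,u,v in(("top",(387.8,227.9),(379.8,235.1)),("rib",(378.3,230.3),(366.8,234.1)),("other coupling",(347.5,156),(370.5,147.5))):
    print(n,*tri([(a,u),(b,v)]))
s=read_state();E=np.array(vision.camera_info("wrist")["extrinsics"])
R=cv2.Rodrigues(s["tcp_rot"])[0];print(R.round(3));
P=tri([(a,(387.8,227.9)),(b,(379.8,235.1))])[0]
print(R.T@(P-s["tool_pos"]), proj(vision.camera_info("wrist"),P))
E
```

```text
top [0.46374921 0.11861601 0.15596482] 0.4577730703403802
rib [0.487236   0.11874515 0.15837475] 0.1094283636843727
other coupling [ 0.45107131 -0.14303137  0.16209083] 0.5298008396130456
[[-0.933  0.359 -0.001]
 [ 0.359  0.933 -0.002]
 [ 0.    -0.002 -1.   ]]
[-0.39040551 -0.39723096  0.09364545] [-18.18450482 523.68397207]
```

View pics/wrist0.png

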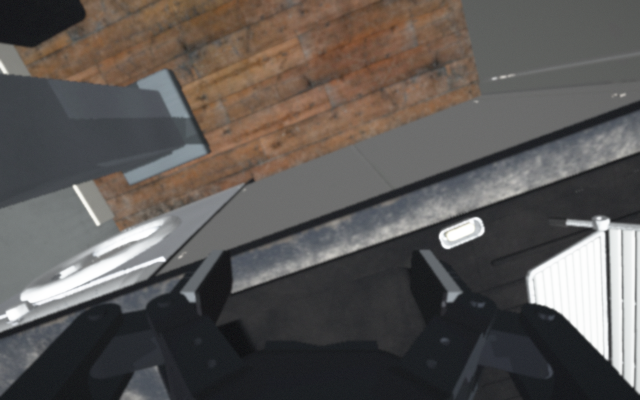

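The measured axis is (0.464, 0.119) with its top at z = 0.156, against an expected 0.154. The rib points along +x at 24–28 mm, which fits. The wrist view shows only the counter's front edge and the sink, with nothing tall on the way. I'll move over the cap at the present height.

```bash
python3 jog.py '{"dx":[-0.02,-0.04,-0.04,-0.04,-0.04],"dy":[-0.02,-0.04,-0.04,-0.04,-0.04],"dz":[-0.01,-0.01,0,0,0],"spin":[0,0,0,0,0]}' 1.0; python3 jog.py '{"dx":[-0.04,-0.04,-0.04,-0.02,0],"dy":[-0.04,-0.04,-0.04,-0.02,0],"dz":[0,0,0,0,0],"spin":[0,0,0,0,0]}'
```

```text
time: 0.78
tool_pos: [0.3459, 0.3957, 0.2698]
tcp_rot: [0.572, 3.089, -0.0]
wrist_force: [0.7, 0.0, -0.4]
width: 1.001
grip_force: 0.0
time: 1.4
tool_pos: [0.4264, 0.2149, 0.2698]
tcp_rot: [-0.579, -3.088, 0.0]
wrist_force: [-0.2, 0.6, 0.3]
width: 1.002
grip_force: 0.0
```

```bash
python3 jog.py '{"dx":[0,0,0,0,0],"dy":[0,0,0,0,0],"dz":[0,0,0,0,0],"spin":[0.18,0.18,0.18,0.18,0.18]}';  python3 - <<'E'
from h import *
s=read_state();R=cv2.Rodrigues(s["tcp_rot"])[0];print(s["q"].round(3),R.T@(np.array([.464,.119,.146])-s["tool_pos"]))
i=vision.camera_info("wrist");im=vision.read_camera("wrist")
print(i["extrinsics"],proj(i,np.array([.464,.119,.154])))
cv2.imwrite("pics/w1.png",im[:,:,::-1]);np.save("w1.npy",i["extrinsics"])
E
```

```text
time: 2.02
tool_pos: [0.4254, 0.2178, 0.2697]
tcp_rot: [-1.865, -2.527, 0.0]
wrist_force: [0.4, -0.1, 0.1]
width: 1.003
grip_force: 0.0
[ 4.210e-01 -1.280e-01  1.985e+00  1.000e-03  1.286e+00  1.210e-01] [-0.10585272  0.00787729  0.12365324]
[[ 9.55433180e-01  2.83504798e-01  8.22950027e-02  4.04829930e-01]
 [ 2.95205798e-01 -9.16620077e-01 -2.69557361e-01  2.86911926e-01]
 [-9.87553620e-04  2.81838009e-01 -9.59461496e-01  3.93758122e-01]
 [ 0.00000000e+00  0.00000000e+00  0.00000000e+00  1.00000000e+00]] [328.58840334 310.14203726]
```

View pics/w1.png

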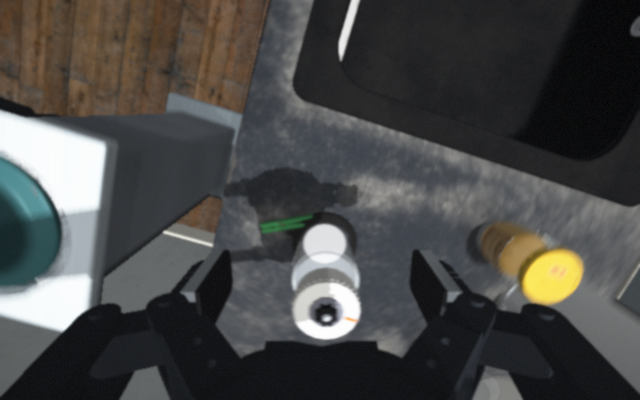

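The cap disc is centred at (327,311), the prediction was (328.6,310.1), and the rib is to the right (about 350,319). Three views agree to about 1 mm. I'll go over the axis, look, then descend.

```bash
python3 jog.py '{"dx":[-0.03,-0.03,-0.03,-0.016,0],"dy":[0.002,0.002,0.002,0.002,0],"dz":[0,0,0,0,0],"spin":[0,0,0,0,0]}'; python3 jog.py '{"dx":[0,0,0,0,0],"dy":[0,0,0,0,0],"dz":[0.02,0.02,0.02,0.01,0],"spin":[0,0,0,0,0]}'
python3 - <<'E'
from h import *
s=read_state();R=cv2.Rodrigues(s["tcp_rot"])[0];print(s["q"].round(3),R.T@(np.array([.4635,.119,.146])-s["tool_pos"]))
E
```

```text
time: 2.7
tool_pos: [0.4655, 0.1179, 0.2699]
tcp_rot: [-1.859, -2.532, -0.0]
wrist_force: [-0.4, -1.1, -0.2]
width: 1.0
grip_force: 0.0
time: 3.32
tool_pos: [0.4647, 0.1184, 0.1993]
tcp_rot: [-1.857, -2.532, 0.002]
wrist_force: [-0.4, 0.1, 0.1]
width: 0.998
grip_force: 0.0
[ 0.197 -0.07   2.065  0.     1.149 -0.108] [ 0.000869   -0.00086811  0.05331371]
```

```bash
python3 jog.py '{"dx":[0.001,0,0,0,0],"dy":[-0.001,0,0,0,0],"dz":[0.02,0.02,0.01,0.003,0],"spin":[0,0,0,0,0]}'; python3 jog.py '{"dx":[0,0,0,0,0],"dy":[0,0,0,0,0],"dz":[0,0,0,0,0],"spin":[0,0,0,0,0]}' 0.0 60;python3 jog.py '{"dx":[0,0,0],"dy":[0,0,0],"dz":[0,0,0],"spin":[0,0,0]}'
python3 - <<'E'
from h import *
s=read_state();print(s["torque"])
E
```

```text
time: 3.95
tool_pos: [0.4646, 0.1187, 0.1476]
tcp_rot: [1.859, 2.532, 0.001]
wrist_force: [0.1, 0.3, 0.9]
width: 0.999
grip_force: 0.0
time: 4.58
tool_pos: [0.4643, 0.1185, 0.1485]
tcp_rot: [1.859, 2.532, 0.0]
wrist_force: [-2.7, -1.1, 7.1]
width: 0.708
grip_force: 64.0
time: 4.95
tool_pos: [0.4643, 0.1186, 0.1485]
tcp_rot: [1.859, 2.532, 0.0]
wrist_force: [-3.4, -0.9, 7.7]
width: 0.71
grip_force: 64.0
[-0.17149809  0.70321643 -0.03937318]
```

The grip holds at 60 mm, which fits the 62 mm cap. Trying counter-clockwise (negative about tool z) first.

```bash
python3 jog.py '{"dx":[0,0,0,0],"dy":[0,0,0,0],"dz":[0,0,0,0],"spin":[-0.1,-0.1,-0.1,0]}'
python3 - <<'E'
from h import *
s=read_state();print(s["torque"],s["q"].round(3))
im=vision.read_camera("side")
c=im[190:280,320:440,::-1];cv2.imwrite("pics/s2.png",cv2.resize(c,(600,450),interpolation=cv2.INTER_CUBIC))
E
```

```text
time: 5.45
tool_pos: [0.4631, 0.1188, 0.1481]
tcp_rot: [-1.461, -2.778, 0.0]
wrist_force: [-6.3, 0.7, 6.7]
width: 0.706
grip_force: 62.6
[ 0.16680832  1.00776557 -0.7154547 ] [ 1.980e-01 -2.000e-02  2.119e+00  2.000e-03  1.045e+00 -4.050e-01]
```

View pics/s2.png

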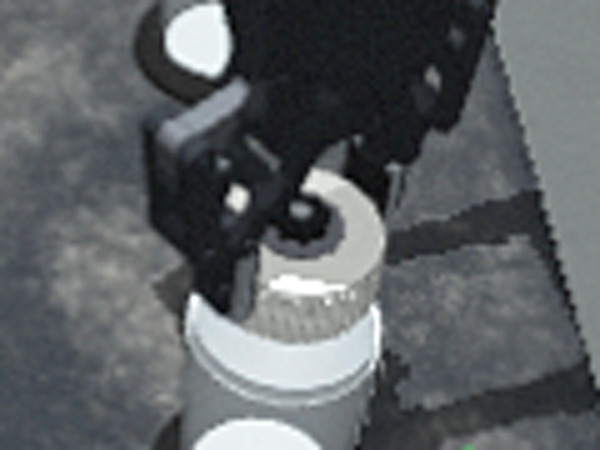

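The finger hides the rib and the twist moment is -0.7 N·m, so this is ambiguous. I'll turn a little more and watch the moment.

```bash
for i in 1; do python3 jog.py '{"dx":[0,0],"dy":[0,0],"dz":[0,0],"spin":[-0.1,-0.1]}'; python3 -c "from h import *;print(read_state()['torque'])"; python3 jog.py '{"dx":[0,0,0],"dy":[0,0,0],"dz":[0,0,0],"spin":[-0.1,-0.1,0]}'; done
python3 - <<'E'
from h import *
s=read_state();print(s["torque"],s["q"].round(3))
for n in("side","wrist"):
    i=vision.camera_info(n);im=vision.read_camera(n)
    u,v=proj(i,np.array([.464,.119,.154])).astype(int);print(n,u,v)
    c=im[max(v-50,0):v+50,u-60:u+60,::-1];cv2.imwrite(f"pics/{n}3.png",cv2.resize(c,None,fx=3,fy=3,interpolation=cv2.INTER_CUBIC))
a,b=cv2.imread("pics/side3.png"),cv2.imread("pics/wrist3.png");h=min(len(a),len(b));cv2.imwrite("pics/sw3.png",np.hstack([a[:h],b[:h]]))
E
```

```text
time: 5.75
tool_pos: [0.4632, 0.1189, 0.1484]
tcp_rot: [-1.178, -2.909, -0.002]
wrist_force: [-10.4, 3.0, 12.5]
width: 0.702
grip_force: 79.1
[ 0.44263169  1.36758478 -1.94914281]
time: 6.12
tool_pos: [0.4609, 0.1202, 0.1485]
tcp_rot: [-0.886, -3.005, -0.004]
wrist_force: [-15.3, 4.4, 16.5]
width: 0.696
grip_force: 104.1
[ 0.88250608  2.31922468 -1.82555754] [ 0.199 -0.021  2.119  0.007  1.05  -0.803]
side 379 235
wrist 320 285
```

View pics/sw3.png

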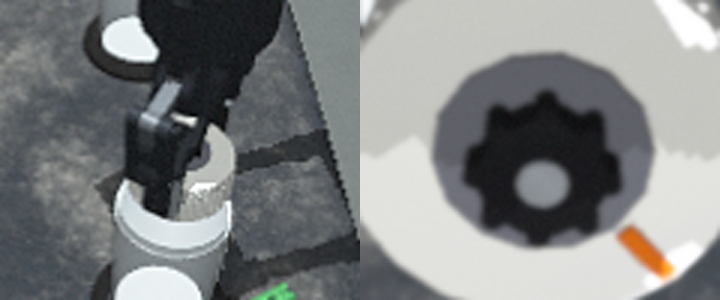

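The left crop is inconclusive. The right (wrist) crop shows the orange rib at wrist pixel (355,318). I'll back-project it onto the cap top.

```bash
cat >> h.py <<'E'
def onplane(i,px,z=.154):
    f=lambda p:proj(i,np.array([p[0],p[1],z]))-px
    return least_squares(f,[.46,.12]).x
E
python3 - <<'E'
from h import *
i=vision.camera_info("wrist")
p=onplane(i,np.array([355,318.3]));d=p-[.4635,.1188];print(p,d,np.arctan2(d[1],d[0]))
E
```

```text
[0.48716912 0.12283288] [0.02366912 0.00403288] 0.16876484715216114
```

The rib is at +0.17 rad while the gripper turned 0.7 rad, so this is the hard stop and the thread is reverse. I'll release, re-centre, regrip and turn clockwise.

```bash
python3 jog.py '{"dx":[0,0,0],"dy":[0,0,0],"dz":[0,0,0],"spin":[0,0,0]}' 1.0 60;  python3 jog.py '{"dx":[0,0,0,0,0],"dy":[0,0,0,0,0],"dz":[0,0,0,0,0],"spin":[0,0,0,0,0]}' 0.0 60; python3 jog.py '{"dx":[0,0,0,0,0],"dy":[0,0,0,0,0],"dz":[0,0,0,0,0],"spin":[0.1,0.15,0.15,0.1,0]}'
python3 - <<'E'
from h import *
s=read_state();print(s["torque"],s["q"].round(3))
i=vision.camera_info("wrist");im=vision.read_camera("wrist")
hsv=cv2.cvtColor(im,cv2.COLOR_RGB2HSV);m=cv2.inRange(hsv,(6,150,120),(20,255,255))
m[:230]=0;m[:,:240]=0;m[:,400:]=0
ys,xs=np.nonzero(m);print(len(xs))
if len(xs):
    p=onplane(i,np.array([xs.mean(),ys.mean()]));d=p-[.4635,.1188];print(xs.mean(),ys.mean(),p,np.hypot(*d),np.arctan2(d[1],d[0]))
E
```

```text
time: 6.6
tool_pos: [0.4645, 0.1184, 0.1472]
tcp_rot: [0.878, 3.016, 0.0]
wrist_force: [0.3, -0.4, 0.4]
width: 1.002
grip_force: 0.0
time: 7.22
tool_pos: [0.4641, 0.1181, 0.1476]
tcp_rot: [-0.879, -3.016, 0.001]
wrist_force: [-1.9, -2.2, 5.3]
width: 0.707
grip_force: 64.6
time: 7.85
tool_pos: [0.4646, 0.117, 0.1476]
tcp_rot: [1.596, 2.703, -0.004]
wrist_force: [-1.3, -5.4, 4.4]
width: 0.71
grip_force: 64.7
[-0.99904325  0.18468607  0.08535919] [ 0.197 -0.018  2.119 -0.004  1.041 -0.305]
110
353.74545454545455 314.8090909090909 [0.4870649 0.1090336] 0.025508564558790334 -0.3928981841389701
```

The cap follows: the rib is now at -0.39 rad with almost no resisting moment. 0.8 rad more to go.

```bash
python3 jog.py '{"dx":[0,0,0,0,0],"dy":[0,0,0,0,0],"dz":[0,0,0,0,0],"spin":[0.15,0.18,0.18,0.18,0.11]}';python3 jog.py '{"dx":[0,0],"dy":[0,0],"dz":[0,0],"spin":[0,0]}'
cat > rib.py <<'E'
from h import *
s=read_state();print(s["torque"],s["q"].round(3))
i=vision.camera_info("wrist");im=vision.read_camera("wrist");cv2.imwrite("pics/wr.png",im[:,:,::-1])
hsv=cv2.cvtColor(im,cv2.COLOR_RGB2HSV);m=cv2.inRange(hsv,(6,150,120),(20,255,255))
m[:230]=0;m[:,:240]=0;m[:,400:]=0
ys,xs=np.nonzero(m);print(len(xs))
if len(xs):
    p=onplane(i,np.array([xs.mean(),ys.mean()]),.008+s["tool_pos"][2]-.002);d=p-[.4635,.1188];print(xs.mean(),ys.mean(),p,np.hypot(*d),np.arctan2(d[1],d[0]))
E
python3 rib.py
```

```text
time: 8.52
tool_pos: [0.464, 0.1167, 0.1476]
tcp_rot: [2.525, 1.864, -0.005]
wrist_force: [-2.8, -7.3, 7.2]
width: 0.708
grip_force: 64.7
time: 8.78
tool_pos: [0.4639, 0.1169, 0.1476]
tcp_rot: [2.523, 1.869, -0.005]
wrist_force: [-2.6, -6.1, 6.2]
width: 0.711
grip_force: 64.8
[-1.03231549  0.6135316  -0.0297213 ] [ 0.197 -0.019  2.119 -0.004  1.043  0.494]
110
353.8727272727273 315.04545454545456 [0.47355139 0.09524929] 0.025605983850511216 -1.1674039140788222
```

The rib is at -1.17 rad, near the best 1.2, with no moment. I'll lift gently and check the force.

```bash
python3 jog.py '{"dx":[0,0,0,0],"dy":[0,0,0,0],"dz":[-0.003,-0.005,-0.006,0],"spin":[0,0,0,0]}'; python3 rib.py
```

```text
time: 9.32
tool_pos: [0.463, 0.1176, 0.1604]
tcp_rot: [-2.524, -1.87, 0.006]
wrist_force: [-2.2, -5.3, -1.6]
width: 0.708
grip_force: 66.1
[-0.91996797  0.42208646 -0.05135436] [ 1.980e-01 -3.400e-02  2.108e+00 -2.000e-03  1.071e+00  4.940e-01]
111
353.8288288288288 314.8198198198198 [0.47266796 0.09610681] 0.024475137904658707 -1.186849883749673
```

The cap rises with no resistance and the rib is unchanged in the gripper frame. I'll continue up to +0.10 m.

```bash
python3 jog.py '{"dx":[0,0,0,0,0],"dy":[0,0,0,0,0],"dz":[-0.01,-0.015,-0.015,-0.015,-0.01],"spin":[0,0,0,0,0]}'; python3 jog.py '{"dx":[0,0,0,0,0],"dy":[0,0,0,0,0],"dz":[-0.012,-0.008,0,0,0],"spin":[0,0,0,0,0]}'; python3 rib.py
python3 - <<'E'
from h import *
c=[vision.read_camera(n) for n in("scene","side")]
cv2.imwrite("pics/end.png",np.hstack([cv2.resize(c[0][90:300,280:480],(400,420)),cv2.resize(c[1][90:300,280:480],(400,420))])[:,:,::-1])
E
```

```text
time: 10.0
tool_pos: [0.4648, 0.1189, 0.2278]
tcp_rot: [2.524, 1.869, 0.003]
wrist_force: [-0.2, -0.8, -1.0]
width: 0.71
grip_force: 66.1
time: 10.62
tool_pos: [0.4637, 0.1184, 0.2453]
tcp_rot: [-2.524, -1.869, 0.002]
wrist_force: [-0.8, 0.5, -0.6]
width: 0.709
grip_force: 66.1
[-0.04644965  0.0100477  -0.01442382] [ 0.198 -0.11   2.014 -0.     1.239  0.494]
108
353.7037037037037 314.64814814814815 [0.47337298 0.09706361] 0.02387355520504006 -1.144443215182437
```

View pics/end.png

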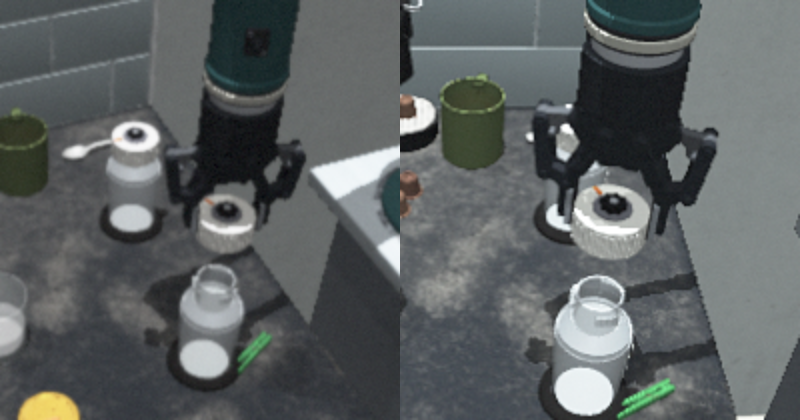

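Both views show the blade unit held level above its open cup (crop about (225,220) and (610,215)). The other cup is still closed and nothing else has moved. Handing in.

```bash
python3 -c "from workcell import bot, vision, ticket, read_state;print(ticket.finish_job())"
```

```text
the job is handed in; nothing more can be done
None
```

The sink-side cup had the reverse thread: its blade unit hit the stop counter-clockwise, came loose clockwise, and was handed in held level about 10 cm above its cup, with the other cup still closed and nothing around it moved.

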